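Fit the green filter slider to its second click

TASK

Take the filter slider with the green filter off the mat and slide it nose first, grip upright, into the slot in the side of the light base, past the first click to the second, so that it stays caught there with the green filter under the window, and let go of it. The clicks can only be felt: do not force the slider, and leave the other things where they are.

Things in the scene. Friction and masses are not known exactly. Their poses are not given: they have to be found in the camera images.
- light_base: Fixed off-white illuminated microscope base, 280 (its x) x 160 (its y) x 85 mm high; black rubber pads on top either side of a glass window. Origin: centre of its underside, on the table; z up. The slot for a filter slider is a black-framed letterbox in the middle of its -y side, below a blue bar on the top, running level along base +y. A slider fits with its x, y, z along those of the base.
- slot_mouth (a point): Middle of the slot's mouth, on the channel floor, 42.5 mm above the table, in the base's -y face; axes as the base, +y into the slot. A black frame 70 x 27 mm stands 5 mm proud around it. The channel is 46 mm wide (23 mm either side), 7 mm high (floor 42.5, roof 49.5 mm above the table) and 154 mm deep to a hard stop. The blade has 1 mm to spare on each side.
- window (a point): Centre of the 60 x 60 mm clear window in the base's top, 85 mm above the table and 80 mm inside the slot's mouth; the slider can be seen through it. At the first click the slider's clear filter lies under it, at the second click its coloured filter (each within 12 mm of the centre).
- click (a joint): Hidden spring ball of the click stop in the channel's +x wall. 0 = out (no blade, or in a notch), 1.5 to 4 mm = riding on the blade's edge. Its mount is set unseen up to 12 mm either way along the channel: the nose is 88 to 112 mm inside the mouth at the first click, always 36 mm deeper at the second. Sliding takes few N, leaving a notch 5 to 15 N; a notch draws the blade in over the last 2 mm.
- green_slider: The loose slider to fit: a dark flat blade 195 long (its y) x 44 (x) x 5 mm thick, about 120 g, thin tapered nose at +y, two notches in its +x edge. On top two round 28 mm filters: clear, 20 mm from the nose, and bright green, 56 mm from the nose. Upright black grip with a green dot at its -y end. Origin: middle of the blade's underside, 97.5 mm from each end; z up. Starts flat on a 3 mm mat.
- green_slider_grip (a point): Centre of the green slider's upright grip, 90.5 mm behind the slider's origin and 26 mm above the blade's underside; axes as the slider. The grip is 30 (x) x 14 (y) x 35 mm tall, from 5 to 40 mm above the blade's underside.
- blue_slider: A second slider, the same but with a blue filter and a blue dot. Leave it lying.
- dish: Clear lidded culture dish, 63 mm across, 16 mm high. Leave it alone.
- tip_box: Blue box of pipette tips with a clear lid, 122 x 84 x 67 mm. Leave it alone.
- media_bottle: Bottle with blue cap, 64 mm across, 130 mm high. Leave it alone.
- marker: White and blue marker pen, 120 mm long. Leave it alone.
- mouse: Black computer mouse, 105 x 60 x 32 mm. Leave it alone.
There are look-alikes about, which are no part of the job. Leave any orange or yellow look-alike of the green_slider alone.

How it is judged:
By the outcome, as a careful person would: the job done as asked, in the order asked, and still so for the second after the job is handed in, with the robot touching nothing.
It also fails if it takes over 64 s, if anything falls off the work surface, if the arm or the gripper's body presses on something with over 40 N, if the wrist force passes 120 N, or if a joint passes its speed limit or range.

ROBOT

A 7-joint arm with a two-finger parallel gripper is mounted at the origin on the work surface. World frame = base frame: x ahead of the robot, y to its left, z up, the work surface at z = 0. Lengths are in m, angles in rad, forces in N, time in s.
With the tool pointing down it reaches from about 0.4 to 0.85 m from the base axis. Payload 4.5 kg.
Tool frame: the origin (TCP) lies where the fingers leave the gripper's body, on its centre line; the fingertips stand 64 mm ahead of it and the grasp point (between the pads) lies 45 mm ahead of it; z points along the fingers, y is the line along which they close (so a half turn about z gives the same grasp; the last joint's range is limited). The gripper opens to 88 mm and grips with 3 to 60 N. Pads are 18 mm wide; open, the fingers measure 123 mm over their backs; the gripper's body (75 mm by 187 mm) begins 45 mm behind the grasp point.
Start: joints at [1.379, 0.689, -0.195, 1.565, 0.157, 0.902, -0.215], TCP at [0.14, -0.609, 0.303] pointing down, gripper open.
Joint ranges: [-3.01, 3.01], [-0.46, 2.08], [-1.47, 1.51], [0.13, 2.56], [-1, 4.14], [0.04, 2.09], [-2.66, 2.66]. Speed limits (rad/s): [2.57, 2.57, 3.14, 3.14, 3.14, 3.14, 3.14].

INTERFACE

Orientations are given as a unit quaternion [x, y, z, w].
In Python, from plant import r gives the robot as it stands.
- The arm moves only by the tool play_rows, never from a script. Its arguments are lists of equal length, an entry for each row: "translation": the shift along the tool's x, y, z in m, a list of three; "delta_rot": the turn, a rotation vector about the tool's x, y, z in degrees, a list of three; "grip": the opening, from -1 (shut) to 1 (fully open). In form: {"translation": [[x, y, z], ...], "delta_rot": [[rx, ry, rz], ...], "grip": [grip, ...]}. A call has 1 to 20 rows; each row shifts and turns the commanded pose from where the row before left it, along the tool's axes as they then stand; what a row does not reach is not made up. A row lasts 1/8 s, in which the tool goes at most 62.5 mm and 10.7 degrees, less where a joint would pass 70% of its speed; a pose out of reach is approached as far as the arm can. A call with a gripper value outside its range is refused whole. The fingers move at their own pace and stop on an object; "squeeze" is the grip in N (left out, the last holds). Time passes only in rows, so rows that do not move let the fingers close. It gives the time, the measured TCP pose, the force, the opening and the grip force at its end, in the units of the state.
- r.get_state(): the state, without advancing time (a new reading comes with each control period).
- r.snapshot(name): name is "scene" or "top"; returns the picture (420x560x3 uint8, blue, green, red); there is no depth.
- r.get_calibration(name): a dict with "intrinsics" (3x3 intrinsics, pixels), "eye" and "rotation" of the camera in the world. Camera axes: x right, y up, looking along -z (the intrinsics and any distortion apply to the point x, -y, -z); pixel columns grow to the right and rows downward; lengths in m; the calibration is good to about 2 mm. A picture is of the moment at which its call begins. get_calibration takes no time and is no camera call.
- r.finish_job(): hands the job in; it is judged then, once.
Trained networks look in the newest picture that a camera, given by its name, has taken for a name from the list of things; names that differ only in an ending like _2 or _b are one class to them, and where a whole thing is asked for, a point or a joint stands for the part that bears it (a point fixed in the world has none). Each returns a list of dicts, best first, with "confidence" (0 to 1); they miss things now and then, are a little off and sometimes report something else, mostly with a low value. They report only what shows in the picture. A call takes as long as a camera call. They do not tell look-alikes from the thing itself.
- r.look_for(camera, target): "point" ([x, y, z] in m, in world coordinates, good to about 4 mm: the middle of the surface that is visible of it).
- r.silhouettes(camera, target): "pixels" (420x560 bool, what is visible of it).
The state is a dict: "clock": time; "q": joint angles; "qd": joint speeds; "joint_torque": joint torques, N m; "tool_pos": TCP position; "eef_rot": TCP orientation; "contact_force": force on the tool from outside, world axes, zero at the start; "moment": the same for the moment, N m; "opening": opening from 0.0 (shut) to 1.0 (fully open); "finger_force": force on a finger pad.
Only numpy, scipy, OpenCV 4.12 (cv2) and the standard library are available. Lean on these libraries where they do the work, as an engineer would, in place of code of your own. Each camera call takes 0.05 s, during which the arm holds its last target. There are 200 camera calls.

## Working session

There is one attempt and no reset: what is moved stays moved. The work goes in short steps, Python scripts to look and compute and a tool call to move; the robot and the scene stay as the last step left them, time stands still between calls to the robot, and variables do not carry over. Pictures are saved under pics/ and viewed, at most 10 in all, crops included, and the job is handed in when it is done.

Besides the shell and the picture viewer there is one more tool, called after ">>>" as name(argument=value, ...) on one line, values as JSON. play_rows: Moves the arm, as the interface text tells. Its arguments: {"type":"object","properties":{"translation":{"type":"array","items":{"type":"array","items":{"type":"number"}}},"delta_rot":{"type":"array","items":{"type":"array","items":{"type":"number"}}},"grip":{"type":"array","items":{"type":"number"}},"squeeze":{"type":"number"}},"required":["translation","delta_rot","grip"]}

```bash
mkdir -p pics; cat > h.py <<'E'
import numpy as np, cv2
from plant import r
from scipy.spatial.transform import Rotation as R
def cal(n):
    c=r.get_calibration(n); return np.array(c["intrinsics"]),np.array(c["eye"]),np.array(c["rotation"]),c
def ray(n,u,v):
    K,e,Ro,_=cal(n); d=np.linalg.inv(K)@[u,v,1]; d=Ro@(d*[1,-1,-1]); return e,d
def onz(n,u,v,z):
    e,d=ray(n,u,v); return e+d*(z-e[2])/d[2]
def proj(n,p):
    K,e,Ro,_=cal(n); c=Ro.T@(np.array(p)-e); c=c*[1,-1,-1]; q=K@c; return q[:2]/q[2]
def tri(n1,p1,n2,p2):
    e1,d1=ray(n1,*p1);e2,d2=ray(n2,*p2)
    s=np.linalg.lstsq(np.c_[d1,-d2],e2-e1,rcond=None)[0]
    a,b=e1+s[0]*d1,e2+s[1]*d2; return (a+b)/2,np.linalg.norm(a-b)
E
python3 - <<'E'
from h import *
for n in("scene","top"):
    cv2.imwrite(f"pics/{n}1.png",cv2.resize(r.snapshot(n),(800,600),interpolation=cv2.INTER_CUBIC)); print(cal(n)[3])
    for t in("light_base","green_slider","green_slider_grip","slot_mouth","window","blue_slider"):
        for d in r.look_for(n,t)[:4]: print(n,t,np.round(d["point"],4),round(d["confidence"],2))
s=r.get_state(); print(s)
E
```

```text
{'intrinsics': array([[490.79699365,   0.        , 280.65886268],
       [  0.        , 490.79699365, 207.65697081],
       [  0.        ,   0.        ,   1.        ]]), 'eye': array([ 1.18320092, -0.63575568,  0.76330364]), 'rotation': array([0.38817553, 0.19665752, 0.38890084, 0.81203554])}
scene light_base [0.5836 0.227  0.0891] 0.61
scene light_base [0.782  0.0044 0.0755] 0.53
scene green_slider [ 0.2455 -0.3204  0.0042] 0.97
scene green_slider [ 0.5934 -0.5063  0.0037] 0.95
scene green_slider [ 0.5311 -0.2531  0.0113] 0.62
scene green_slider_grip [ 0.5956 -0.5096  0.0084] 0.73
scene green_slider_grip [ 0.2463 -0.3177  0.0047] 0.66
scene green_slider_grip [ 0.5318 -0.2539  0.0069] 0.56
scene slot_mouth [0.5832 0.2252 0.086 ] 0.76
scene slot_mouth [ 0.5332 -0.2541  0.0118] 0.36
scene window [0.5873 0.2239 0.0857] 0.89
scene blue_slider [ 0.4346 -0.2624  0.0095] 0.66
{'intrinsics': array([[408.89577857,   0.        , 282.23402815],
       [  0.        , 408.89577857, 211.92461772],
       [  0.        ,   0.        ,   1.        ]]), 'eye': array([ 0.42864153, -0.13538396,  1.10747
[... 690 characters left out ...]
0.68906845, -0.19457568,  1.56531492,  0.15731912,
        0.90247993, -0.21510153]), 'qd': array([-4.25445015e-04,  3.35879525e-05, -1.42364440e-04,  1.33854324e-03,
        3.55893714e-04, -5.85494954e-04,  3.80280522e-04]), 'joint_torque': array([ 1.47074120e-04, -5.27353585e+01, -1.26700535e+00, -1.53714305e+01,
       -5.19681873e-02, -7.18323699e-04,  6.73911563e-05]), 'tool_pos': array([ 0.13994379, -0.60915017,  0.30275782]), 'eef_rot': array([ 9.93632509e-01,  1.12669577e-01, -1.99709990e-06,  5.79744660e-05]), 'contact_force': array([ 0.07943655, -0.08373557,  0.15741789]), 'moment': array([ 0.01703535,  0.02128431, -0.00410952]), 'finger_force': 0.0, 'opening': 1.0001884778054906}
```

View pics/scene1.png

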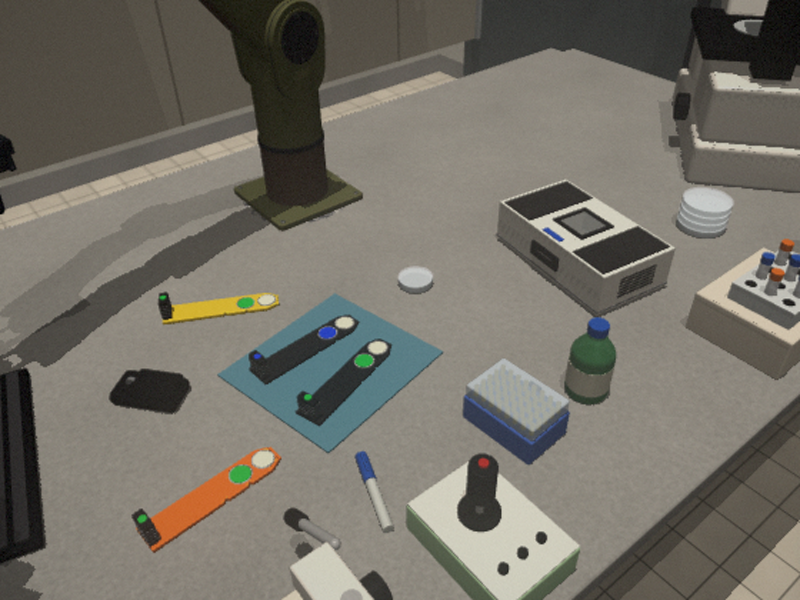

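View pics/top1.png

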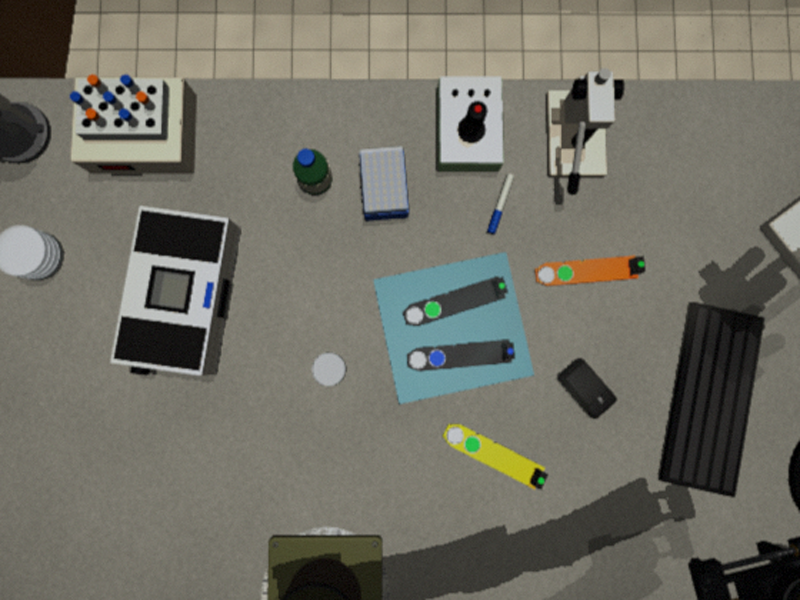

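```bash
sed -i 's/np.array(c\["rotation"\]),c/R.from_quat(c["rotation"]).as_matrix(),c/' h.py; sed -i '/^def cal/,/^    c=/b' h.py
python3 - <<'E'
from h import *
T=r.snapshot("top");S=r.snapshot("scene");np.save("T.npy",T);np.save("S.npy",S)
c=T[135:275,70:180]; c2=S[120:225,340:480]
# check of calibration convention
print(proj("top",[0.5944,-.5022,.0062]),proj("scene",[0.5934,-.5063,.0037]))
def blobs(I,n):
    h=cv2.cvtColor(I,cv2.COLOR_BGR2HSV)
    m=cv2.inRange(h,(45,110,50),(80,255,255))
    k,l,st,ce=cv2.connectedComponentsWithStats(m)
    for i in range(1,k):
        if st[i,4]>5: print(n,st[i],ce[i].round(2))
blobs(T,"top");blobs(S,"scene")
cv2.imwrite("pics/b1.png",np.hstack([cv2.resize(c,None,fx=4,fy=4,interpolation=cv2.INTER_CUBIC)[:560]]))
cv2.imwrite("pics/b2.png",cv2.resize(c2,None,fx=5.5,fy=5.5,interpolation=cv2.INTER_CUBIC))
E
```

```text
[412.60088741 187.80779984] [143.82166958 350.12440747]
top [206 106  23  21 243] [218.02 118.23]
top [446 182   5   6  22] [448.18 184.32]
top [391 186  10  10  74] [395.22 190.69]
top [349 197   5   6  21] [350.76 199.62]
top [298 211  10  11  83] [302.58 216.14]
top [326 306  10  10  84] [330.36 310.68]
top [376 334   5   6  24] [378.17 336.12]
scene [112 206   5   4  14] [113.79 207.79]
scene [166 208  12   7  62] [171.32 211.32]
scene [249 248  12   9  86] [254.37 252.  ]
scene [213 276   6   5  25] [215.24 277.8 ]
scene [161 326  15  12 136] [167.79 331.32]
scene [ 96 360   7   6  33] [ 99.09 362.52]
```

View pics/b1.png

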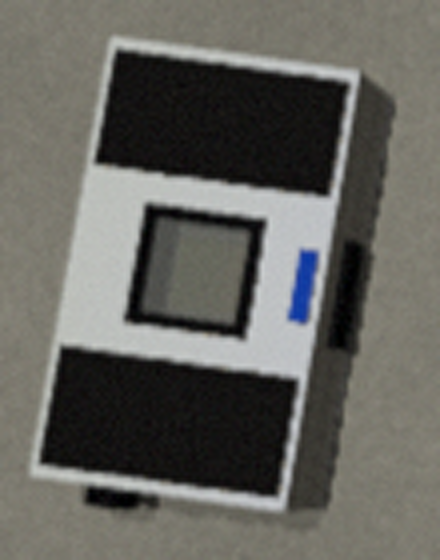

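View pics/b2.png

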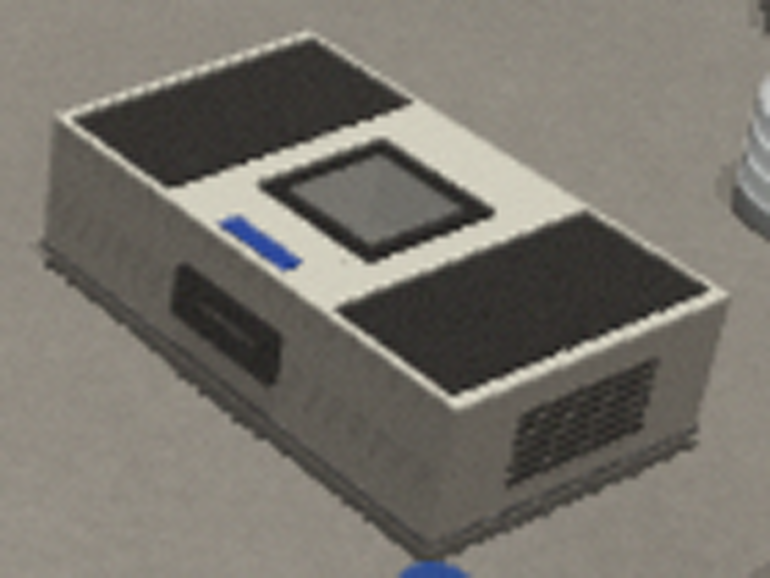

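```bash
cat > fit.py <<'E'
from h import *
from scipy.optimize import least_squares
T=np.load("T.npy");S=np.load("S.npy")
def contour(I,roi,thr):
    u0,u1,v0,v1=roi; g=cv2.cvtColor(I,cv2.COLOR_BGR2GRAY)[v0:v1,u0:u1]
    g=cv2.resize(g,None,fx=4,fy=4,interpolation=cv2.INTER_CUBIC)
    m=(g>thr).astype(np.uint8); k,l,st,ce=cv2.connectedComponentsWithStats(m)
    i=1+np.argmax(st[1:,4]); c,_=cv2.findContours((l==i).astype(np.uint8),cv2.RETR_EXTERNAL,cv2.CHAIN_APPROX_NONE)
    c=max(c,key=cv2.contourArea)[:,0]; return (c+.5)/4-.5+[u0,v0]
def pts(p,z):
    x,y,a=p[:3]; c,s=np.cos(a),np.sin(a)
    return [np.array([x+c*i-s*j,y+s*i+c*j,z]) for i,j in((-.14,-.08),(.14,-.08),(.14,.08),(-.14,.08))]
def dist(n,C,p,z):
    q=np.array([proj(n,w) for w in pts(p,z)],np.float32).reshape(-1,1,2)
    return np.array([cv2.pointPolygonTest(q,(float(a),float(b)),True) for a,b in C])
C={"top":contour(T,(70,180,135,275),150),"scene":contour(S,(340,480,120,225),130)}
def fit(names,p0,free=False):
    f=lambda p:np.concatenate([dist(n,C[n],p,p[3] if free else .085) for n in names])
    s=least_squares(f,p0,loss="soft_l1",f_scale=.5,x_scale=.01,diff_step=1e-4); return s.x,np.sqrt(np.mean(s.fun**2)),np.median(abs(s.fun))
if __name__=="__main__":
    p0=[.56,.255,-.16,.085]
    for n in(["top"],["scene"],["top","scene"]): print(n,fit(n,p0))
    print("free",fit(["top","scene"],p0,True))
    for nm,a,b in(("filter",(302.58,216.14),(254.37,252.)),("dot",(350.76,199.62),(215.24,277.8))):
        print(nm,tri("top",a,"scene",b),[onz(n,*q,z) for n,q in(("top",a),("scene",b)) for z in((.0085,) if nm=="filter" else(.043,))])
    for n,I in(("top",T),("scene",S)):   # clear filter
        h=cv2.cvtColor(I,cv2.COLOR_BGR2GRAY); e=proj(n,[.531-.0,-.2,.008]);
        u,v=(290,221) if n=="top" else(264,243)
        m=(h[v-9:v+10,u-9:u+10]>150); k,l,st,ce=cv2.connectedComponentsWithStats(m.astype(np.uint8)); i=1+np.argmax(st[1:,4]); c=ce[i]+[u-9,v-9]
        print(n,"clear",st[i],c,onz(n,*c,.0085))
E
python3 fit.py
```

```text
['top'] (array([ 0.5473457 ,  0.26491086, -0.14292568,  0.085     ]), np.float64(0.15341269636637636), np.float64(0.0949638166625377))
['scene'] (array([0.61090315, 0.19164401, 0.73123734, 0.085     ]), np.float64(23.127379410459405), np.float64(16.1071571675024))
['top', 'scene'] (array([ 0.54828828,  0.26425833, -0.1381374 ,  0.085     ]), np.float64(25.041618992095668), np.float64(13.897074386920542))
free (array([ 0.55078519,  0.27008072, -0.13395871,  0.07031071]), np.float64(24.257381237480033), np.float64(15.261637379999883))
filter (array([ 0.51732699, -0.20080029,  0.01063608]), np.float64(0.0007008749219585529)) [array([ 0.5173062 , -0.20122067,  0.0085    ]), array([ 0.51563277, -0.19927385,  0.0085    ])]
dot (array([ 0.55790467, -0.32522799,  0.04457627]), np.float64(0.001248159520155449)) [array([ 0.55777594, -0.32604911,  0.043     ]), array([ 0.55690868, -0.32404079,  0.043     ])]
top clear [ 4  3 11 11 91] [289.8021978  220.43956044] [ 0.5057562  -0.16668929  0.0085    ]
scene clear [ 3  5 13  9 89] [263.82022472 242.73033708] [ 0.50459785 -0.16475614  0.0085    ]
```

```bash
python3 - <<'E'
import fit
from fit import *
for t in(165,180,195):
    C["scene"]=contour(S,(340,480,120,225),t); c=C["scene"]; print(t,len(c),c.min(0),c.max(0))
    for n in(["scene"],["top","scene"]):
        x,a,b=fit.fit(n,[.5473,.2649,-.143,.085]); print(n,x,a,b)
x,a,b=fit.fit(["top","scene"],[.5473,.2649,-.143,.085],True); print(x,a,b)
E
```

```text
165 1646 [350.125 130.125] [471.625 193.625]Traceback (most recent call last):
  File "<stdin>", line 6, in <module>
AttributeError: 'function' object has no attribute 'fit'
```

```bash
python3 - <<'E'
from fit import *
for t in(165,180):
    C["scene"]=contour(S,(340,480,120,225),t); c=C["scene"]; print(t,len(c),c.min(0),c.max(0))
    for n in(["scene"],["top","scene"]): print(n,*fit(n,[.5473,.2649,-.143,.085]))
print(*fit(["top","scene"],[.5473,.2649,-.143,.085],True))
E
```

```text
165 1646 [350.125 130.125] [471.625 193.625]
['scene'] [ 0.54403296  0.26704212 -0.13609117  0.085     ] 5.879739580630482 0.5248849139587674
['top', 'scene'] [ 0.546594    0.26536084 -0.14111985  0.085     ] 4.382390567195747 0.32122196906937883
180 679 [367.375 137.625] [446.125 179.375]
['scene'] [ 0.62968235  0.25562605 -0.123604    0.085     ] 6.59880837770977 0.41968067001602904Traceback (most recent call last):
  File "<stdin>", line 4, in <module>
  File "fit.py", line 19, in fit
    s=least_squares(f,p0,loss="soft_l1",f_scale=.5,x_scale=.01,diff_step=1e-4); return s.x,np.sqrt(np.mean(s.fun**2)),np.median(abs(s.fun))
    return func(*args, **kwargs)
    result = trf(vector_fun.fun, vector_fun.jac, x0, f0, J0, lb, ub, ftol, xtol,
                 gtol, max_nfev, x_scale, loss_function, tr_solver,
                 tr_options.copy(), verbose, callback=callback_wrapped)
    return trf_no_bounds(
        fun, jac, x0, f0, J0, ftol, xtol, gtol, max_nfev, x_scale,
        loss_function, tr_solver, tr_options, verbose, callback=callback)
    J = jac(x)
    self._update_jac()
    ~~~~
[... 970 characters left out ...]
~^^^^^^^^^^^^^^^^^^^^^^^^^^^^^^
  File "fit.py", line 18, in <lambda>
    f=lambda p:np.concatenate([dist(n,C[n],p,p[3] if free else .085) for n in names])
                               ~~~~^^^^^^^^^^^^^^^^^^^^^^^^^^^^^^^^^
  File "fit.py", line 14, in dist
    q=np.array([proj(n,w) for w in pts(p,z)],np.float32).reshape(-1,1,2)
                ~~~~^^^^^
  File "h.py", line 11, in proj
    K,e,Ro,_=cal(n); c=Ro.T@(np.array(p)-e); c=c*[1,-1,-1]; q=K@c; return q[:2]/q[2]
             ~~~^^^
  File "h.py", line 5, in cal
    c=r.get_calibration(n); return np.array(c["intrinsics"]),np.array(c["eye"]),R.from_quat(c["rotation"]).as_matrix(),c
ValueError: time passes only in moves, steps and waits
```

```bash
python3 - <<'E'
from h import *
import pickle
pickle.dump({n:cal(n) for n in("top","scene")},open("cal.pkl","wb"))
E
cat >> h.py <<'E'
import pickle,os
if os.path.exists("cal.pkl"):
    _C=pickle.load(open("cal.pkl","rb"))
    def cal(n): return _C[n]
E
python3 - <<'E'
from fit import *
b2=(np.array([(308,32),(727,293),(457,408),(57,118)])+.5)/5.5-.5+[340,120]
b1=(np.array([(113,37),(362,70),(287,512),(32,473)])+.5)/4-.5+[70,135]
# world order: +x+y,+x-y,-x-y,-x+y (top)
P=[tuple(x) for x in b1]
# scene: (308,32)=-x+y ; (727,293)=+x+y ; (457,408)=+x-y ; (57,118)=-x-y
Sx=[b2[1],b2[2],b2[3],b2[0]]
for a,b in zip(P,Sx): print(tri("top",a,"scene",b))
m=[onz("scene",*b,.085) for b in Sx]; print(np.mean(m,0)); d=m[0]+m[1]-m[2]-m[3]; print(np.degrees(np.arctan2(d[1],d[0])), np.linalg.norm(d)/2)
m=[onz("top",*b,.085) for b in P]; print(np.mean(m,0)); d=m[0]+m[1]-m[2]-m[3]; print(np.degrees(np.arctan2(d[1],d[0])), np.linalg.norm(d)/2)
print(r.get_state()["clock"])
E
```

```text
(array([0.6953585 , 0.32042466, 0.08823841]), np.float64(7.618873696355605e-05))
(array([0.67432731, 0.16318224, 0.08837727]), np.float64(0.0008471436954618749))
(array([0.39742081, 0.20468742, 0.08466841]), np.float64(0.0029022869249424616))
(array([0.4210808 , 0.36074393, 0.08646031]), np.float64(0.00013013148843163102))
[0.54567371 0.26534534 0.085     ]
-7.922335985578077 0.2762287418642504
[0.54716465 0.26262538 0.085     ]
-8.12586511285259 0.2795517397576741
0.8
```

>>> play_rows(translation=[[0.0336,-0.0131,0.0073],[0.0336,-0.0131,0.0073],[0.0336,-0.0131,0.0073],[0.0336,-0.0131,0.0073],[0.0336,-0.0131,0.0073],[0.0336,-0.0131,0.0073],[0.0336,-0.0131,0.0073],[0.0336,-0.0131,0.0073],[0.0336,-0.0131,0.0073],[0.0336,-0.0131,0.0073],[0.0336,-0.0131,0.0073],[0.0336,-0.0131,0.0073],[0.0336,-0.0131,0.0073],[0.0336,-0.0131,0.0073],[0,0,0],[0,0,0]], delta_rot=[[0,0,0],[0,0,0],[0,0,0],[0,0,0],[0,0,0],[0,0,0],[0,0,0],[0,0,0],[0,0,0],[0,0,0],[0,0,0],[0,0,0],[0,0,0],[0,0,0],[0,0,-5.16],[0,0,0]], grip=[0,0,0,0,0,0,0,0,0,0,0,0,0,0,0,0], squeeze=20)

```text
clock: 2.8
tool_pos: [0.5575, -0.3249, 0.2004]
eef_rot: [0.988, 0.157, -0.0, -0.0]
contact_force: [-0.4, -0.4, -0.1]
opening: 0.5
finger_force: 0.0
```

>>> play_rows(translation=[[0,0,0.03],[0,0,0.03],[0,0,0.03],[0,0,0.02],[0,0,0.0124],[0,0,0]], delta_rot=[[0,0,0],[0,0,0],[0,0,0],[0,0,0],[0,0,0],[0,0,0]], grip=[0,0,0,0,0,0])

```text
clock: 3.55
tool_pos: [0.5571, -0.3252, 0.0777]
eef_rot: [0.988, 0.157, -0.0, -0.0]
contact_force: [0.0, 0.6, -0.9]
opening: 0.495
finger_force: 0.0
```

>>> play_rows(translation=[[0,0,0],[0,0,0],[0,0,0],[0,0,0],[0,0,0]], delta_rot=[[0,0,0],[0,0,0],[0,0,0],[0,0,0],[0,0,0]], grip=[-1,-1,-1,-1,-1], squeeze=25)

```text
clock: 4.18
tool_pos: [0.5576, -0.325, 0.0787]
eef_rot: [0.988, 0.157, 0.0, 0.0]
contact_force: [-1.4, 1.0, 4.3]
opening: 0.154
finger_force: 25.0
```

>>> play_rows(translation=[[0,0,-0.01],[0,0,-0.03],[0,0,-0.04],[0,0,-0.04],[0.0041,-0.0297,0],[0.0041,-0.0297,0],[0.0041,-0.0297,0],[0.0041,-0.0297,0],[0.0041,-0.0297,0],[0.0041,-0.0297,0],[0.0041,-0.0297,0],[0.0041,-0.0297,0],[0.0041,-0.0297,0],[0.0041,-0.0297,0],[0,0,0],[0,0,0],[0,0,0.02],[0,0,0.02],[0,0,0.02],[0,0,0]], delta_rot=[[0,0,0],[0,0,0],[0,0,0],[0,0,0],[0,0,0],[0,0,0],[0,0,0],[0,0,0],[0,0,0],[0,0,0],[0,0,0],[0,0,0],[0,0,0],[0,0,5.25],[0,0,5.25],[0,0,5.25],[0,0,5.25],[0,0,5.25],[0,0,0],[0,0,0]], grip=[-1,-1,-1,-1,-1,-1,-1,-1,-1,-1,-1,-1,-1,-1,-1,-1,-1,-1,-1,-1])

```text
clock: 6.68
tool_pos: [0.5034, -0.0301, 0.1374]
eef_rot: [0.997, -0.071, -0.001, 0.0]
contact_force: [-0.8, 0.1, -1.2]
opening: 0.161
finger_force: 25.0
```

```bash
python3 - <<'E'
from h import *
T=r.snapshot("top");S=r.snapshot("scene")
for n,I in(("top",T),("scene",S)):
    h=cv2.cvtColor(I,cv2.COLOR_BGR2HSV)
    k,l,st,ce=cv2.connectedComponentsWithStats(cv2.inRange(h,(45,110,50),(80,255,255)))
    for i in range(1,k):
        if st[i,4]>5: print(n,st[i],ce[i].round(2))
a=cv2.resize(T[140:260,140:300],(800,600),interpolation=cv2.INTER_CUBIC); b=cv2.resize(S[120:240,290:450],(800,600),interpolation=cv2.INTER_CUBIC)
cv2.imwrite("pics/c1.png",np.vstack([a[100:400],b[:300]]) if 0 else a); cv2.imwrite("pics/c2.png",b)
s=r.get_state(); print(s["tool_pos"],R.from_quat(s["eef_rot"]).as_matrix().round(4),s["contact_force"],s["moment"])
E
```

```text
top [206 106  23  22 281] [217.81 118.65]
top [446 182   5   6  23] [448.17 184.43]
top [391 186  10  10  73] [395.23 190.75]
top [326 306  10  10  84] [330.36 310.68]
top [376 334   5   6  23] [378.09 336.04]
scene [349 179  11   7  60] [353.93 181.78]
scene [309 186   2   3   6] [309.5 187. ]
scene [112 207   5   3  14] [113.86 207.93]
scene [166 208  12   7  62] [171.48 211.32]
scene [161 326  15  12 138] [167.78 331.4 ]
scene [ 96 360   7   6  32] [ 99.12 362.59]
[ 0.50428395 -0.03016711  0.13859554] [[ 9.899e-01 -1.418e-01  5.000e-04]
 [-1.418e-01 -9.899e-01 -1.000e-04]
 [ 5.000e-04  1.000e-04 -1.000e+00]] [-0.04726995  0.23588489 -0.24267816] [-0.03222268  0.03827985 -0.02053143]
```

View pics/c1.png

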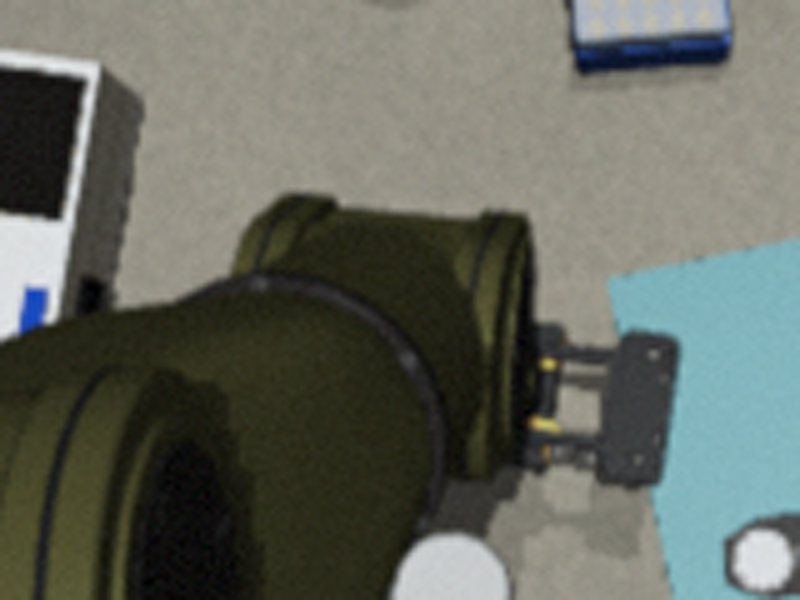

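View pics/c2.png

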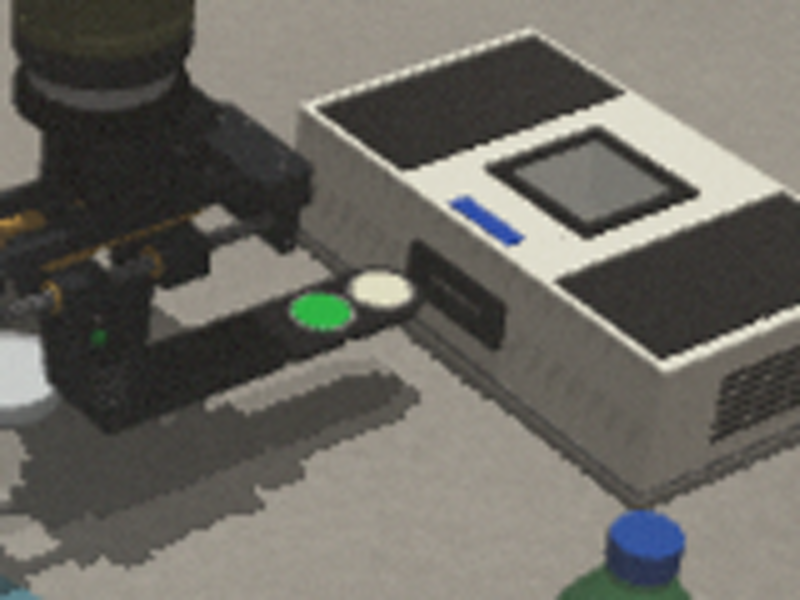

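```bash
python3 - <<'E'
from h import *
S=r.snapshot("scene"); s=r.get_state(); p=s["tool_pos"]; print(p)
h=cv2.cvtColor(S,cv2.COLOR_BGR2HSV)
k,l,st,ce=cv2.connectedComponentsWithStats(cv2.inRange(h[170:195,335:375],(45,110,50),(80,255,255))); g=ce[1+np.argmax(st[1:,4])]+[335,170]
m=cv2.inRange(S[165:195,350:385],(120,140,140),(255,255,255)); m=(cv2.cvtColor(S,cv2.COLOR_BGR2GRAY)[168:188,356:376]>165).astype(np.uint8)
k,l,st,ce=cv2.connectedComponentsWithStats(m); i=1+np.argmax(st[1:,4]); c=ce[i]+[356,168]; print("clear",st[i],c,"green",g)
a=np.radians(-8.15); X=np.array([np.cos(a),np.sin(a),0]);Y=np.array([-np.sin(a),np.cos(a),0])
z=p[2]-.0757+.0055
for nm,q,d in(("green",g,.132),("clear",c,.168)):
    e=np.array([p[0],p[1],z])+Y*d; o=onz("scene",*q,z); print(nm,"exp px",proj("scene",e),"obs",o,"diff base xy",(o-e)@X,(o-e)@Y)
# base features: frame outer corners & window & blue bar predicted vs picture c2
B=np.array([.5465,.265,0])
f=lambda x,y,z:((proj("scene",B+X*x+Y*y+[0,0,z])-[290,120]+.5)*5-.5).round(1)
print("frame",[f(x,-.085,zz) for x,zz in((-.035,.0595),(.035,.0595),(.035,.0325),(-.035,.0325))])
print("top corners",f(-.14,-.08,.085),f(.14,-.08,.085),f(-.14,.08,.085)," window c",f(0,0,.085))
print("nose",f(0,0,0), ((proj("scene",np.array([p[0],p[1],z])+Y*.188)-[290,120])*5))
E
```

```text
[ 0.50447022 -0.03015257  0.13883511]
clear [ 4  6 12  7 62] [365.72580645 177.35483871] green [354.07017544 181.54385965]
green exp px [354.80086502 181.50403204] obs [0.52217058 0.09903528 0.06863511] diff base xy -0.0007927440415054861 -0.0016076136242953439
clear exp px [366.60163802 177.05757979] obs [0.52780591 0.13357913 0.06863511] diff base xy -0.00011144321693632029 -0.002613755485098783
frame [array([410.8, 241.8]), array([500.5, 309.5]), array([493.9, 353.7]), array([405.7, 285.3])]
top corners [299.3 106. ] [666.2 374.1] [531.   28.3]  window c [591.7 183.7]
nose [568.7 319.8] [415.20697983 273.15561055]
```

>>> play_rows(translation=[[0,0,0.01],[0,0,0.0095],[0,-0.006,0],[0,-0.006,0],[0,-0.004,0],[0,0,0],[0,0,0]], delta_rot=[[0,0,0],[0,0,0],[0,0,0],[0,0,0],[0,0,0],[0,0,0],[0,0,0]], grip=[-1,-1,-1,-1,-1,-1,-1])

```text
clock: 7.7
tool_pos: [0.5064, -0.0144, 0.1188]
eef_rot: [0.997, -0.071, 0.0, 0.0]
contact_force: [-0.0, -0.6, -1.3]
opening: 0.158
finger_force: 25.0
```

>>> play_rows(translation=[[0,-0.003,0],[0,-0.003,0],[0,-0.003,0],[0,-0.003,0],[0,-0.003,0],[0,0,0]], delta_rot=[[0,0,0],[0,0,0],[0,0,0],[0,0,0],[0,0,0],[0,0,0]], grip=[-1,-1,-1,-1,-1,-1])

```text
clock: 8.45
tool_pos: [0.5085, 0.001, 0.1186]
eef_rot: [0.997, -0.071, 0.0, -0.0]
contact_force: [-0.3, 0.1, -2.8]
opening: 0.158
finger_force: 25.0
```

>>> play_rows(translation=[[0,-0.002,0],[0,-0.002,0],[0,-0.002,0],[0,-0.002,0],[0,-0.002,0],[0,0,0]], delta_rot=[[0,0,0],[0,0,0],[0,0,0],[0,0,0],[0,0,0],[0,0,0]], grip=[-1,-1,-1,-1,-1,-1])

```text
clock: 9.2
tool_pos: [0.5099, 0.0108, 0.1186]
eef_rot: [0.997, -0.071, 0.0, -0.0]
contact_force: [0.2, -0.2, -1.6]
opening: 0.155
finger_force: 25.0
```

```bash
python3 - <<'E'
from h import *
S=r.snapshot("scene"); s=r.get_state(); print(s["tool_pos"],s["contact_force"],s["moment"])
cv2.imwrite("pics/d.png",cv2.resize(S[130:220,310:430],(800,600),interpolation=cv2.INTER_CUBIC))
E
```

```text
[0.50988466 0.01061395 0.11857982] [-0.08993187  0.20982244 -0.73962115] [-0.02932687 -0.02969162 -0.03773785]
```

View pics/d.png

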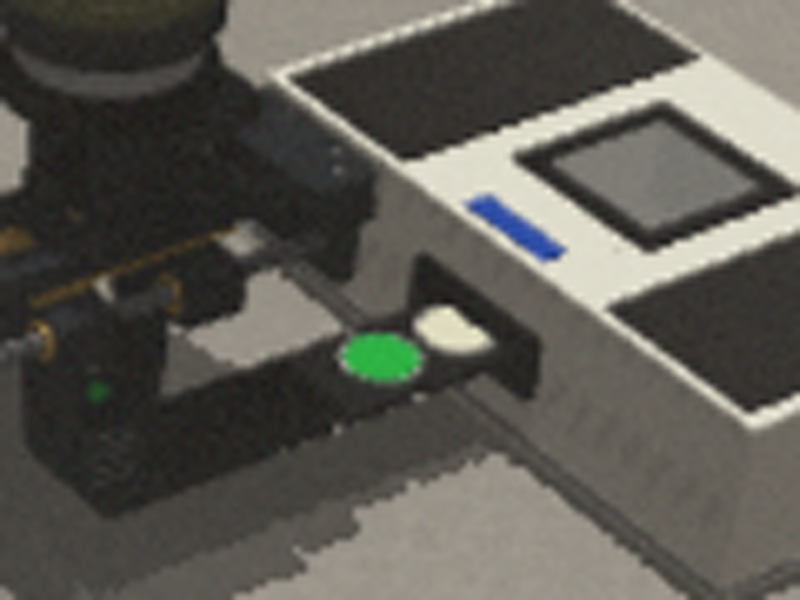

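The nose is inside the frame: the clear filter at (455,330) is partly hidden by the frame's edge, and no force is felt. I'll carry on.

>>> play_rows(translation=[[0,-0.003,0],[0,-0.003,0],[0,-0.003,0],[0,-0.003,0],[0,-0.003,0],[0,0,0]], delta_rot=[[0,0,0],[0,0,0],[0,0,0],[0,0,0],[0,0,0],[0,0,0]], grip=[-1,-1,-1,-1,-1,-1])

```text
clock: 10.0
tool_pos: [0.5121, 0.0258, 0.1186]
eef_rot: [0.997, -0.071, 0.0, -0.0]
contact_force: [0.3, 0.4, -0.2]
opening: 0.158
finger_force: 25.0
```

>>> play_rows(translation=[[0,-0.003,0],[0,-0.003,0],[0,-0.003,0],[0,-0.003,0],[0,-0.003,0],[0,0,0]], delta_rot=[[0,0,0],[0,0,0],[0,0,0],[0,0,0],[0,0,0],[0,0,0]], grip=[-1,-1,-1,-1,-1,-1])

```text
clock: 10.75
tool_pos: [0.5142, 0.0407, 0.1186]
eef_rot: [0.997, -0.071, 0.0, -0.0]
contact_force: [0.2, -0.0, -0.2]
opening: 0.152
finger_force: 25.0
```

```bash
cat > st.py <<'E'
from h import *
s=r.get_state(); p=s["tool_pos"]; a=np.radians(-8.15); X=np.array([np.cos(a),np.sin(a),0]);Y=np.array([-np.sin(a),np.cos(a),0])
d=p-np.array([.5352,.1858,0]); Q=np.array([X,Y,[0,0,1]])
print("lat",round(d@X*1e3,2),"nose",round(d@Y*1e3+188,2),"z",round(p[2]*1e3,2),"F",(Q@s["contact_force"]).round(2),"M",(Q@s["moment"]).round(3),"t",s["clock"],"op",round(s["opening"],3))
E
python3 st.py
```

```text
lat -0.18 nose 41.36 z 118.61 F [ 0.2  -0.   -0.15] M [-0.055  0.005  0.014] t 10.75 op 0.152
```

>>> play_rows(translation=[[0,-0.003,0],[0,-0.003,0],[0,-0.003,0],[0,-0.003,0],[0,-0.003,0],[0,-0.002,0],[0,0,0]], delta_rot=[[0,0,0],[0,0,0],[0,0,0],[0,0,0],[0,0,0],[0,0,0],[0,0,0]], grip=[-1,-1,-1,-1,-1,-1,-1])

```text
clock: 11.62
tool_pos: [0.5166, 0.0573, 0.1186]
eef_rot: [0.997, -0.071, 0.0, -0.0]
contact_force: [-0.2, -0.8, -0.7]
opening: 0.157
finger_force: 25.0
```

>>> play_rows(translation=[[0,-0.003,0],[0,-0.003,0],[0,-0.003,0],[0,-0.003,0],[0,-0.003,0],[0,-0.002,0],[0,0,0]], delta_rot=[[0,0,0],[0,0,0],[0,0,0],[0,0,0],[0,0,0],[0,0,0],[0,0,0]], grip=[-1,-1,-1,-1,-1,-1,-1])

```text
clock: 12.5
tool_pos: [0.5177, 0.0708, 0.1185]
eef_rot: [0.997, -0.072, -0.001, 0.002]
contact_force: [-2.9, -8.3, 1.2]
opening: 0.16
finger_force: 25.1
```

```bash
python3 st.py
```

```text
lat -1.01 nose 71.64 z 118.52 F [-1.7  -8.62  1.21] M [-1.463  0.345  0.309] t 12.5 op 0.16
```

>>> play_rows(translation=[[0,-0.001,0],[0,0,0]], delta_rot=[[0,0,0],[0,0,0]], grip=[-1,-1])

```text
clock: 12.75
tool_pos: [0.5177, 0.0712, 0.1185]
eef_rot: [0.997, -0.073, -0.001, 0.003]
contact_force: [-4.1, -8.4, 0.6]
opening: 0.158
finger_force: 25.1
```

>>> play_rows(translation=[[0,-0.001,0],[0,0,0]], delta_rot=[[0,0,0],[0,0,0]], grip=[-1,-1])

```text
clock: 13.0
tool_pos: [0.5178, 0.0721, 0.1185]
eef_rot: [0.997, -0.073, -0.001, 0.003]
contact_force: [-3.3, -8.1, 1.1]
opening: 0.151
finger_force: 25.1
```

```bash
python3 st.py
```

```text
lat -1.09 nose 72.94 z 118.53 F [-2.07 -8.5   1.09] M [-1.576  0.36   0.321] t 13.0 op 0.151
```

>>> play_rows(translation=[[0,-0.001,0],[0,-0.001,0],[0,-0.001,0],[0,0,0]], delta_rot=[[0,0,0],[0,0,0],[0,0,0],[0,0,0]], grip=[-1,-1,-1,-1])

```text
clock: 13.5
tool_pos: [0.5186, 0.0763, 0.1185]
eef_rot: [0.997, -0.072, -0.001, 0.002]
contact_force: [-2.0, -5.6, -0.2]
opening: 0.16
finger_force: 25.1
```

>>> play_rows(translation=[[0,-0.001,0],[0,-0.001,0],[0,-0.001,0],[0,0,0]], delta_rot=[[0,0,0],[0,0,0],[0,0,0],[0,0,0]], grip=[-1,-1,-1,-1])

```text
clock: 14.0
tool_pos: [0.519, 0.0793, 0.1185]
eef_rot: [0.997, -0.072, -0.001, 0.002]
contact_force: [-1.6, -6.4, 1.1]
opening: 0.156
finger_force: 25.1
```

>>> play_rows(translation=[[0,-0.001,0],[0,-0.001,0],[0,-0.001,0],[0,0,0]], delta_rot=[[0,0,0],[0,0,0],[0,0,0],[0,0,0]], grip=[-1,-1,-1,-1])

```text
clock: 14.5
tool_pos: [0.5194, 0.0823, 0.1185]
eef_rot: [0.997, -0.072, -0.001, 0.002]
contact_force: [-2.7, -5.1, -0.3]
opening: 0.155
finger_force: 25.1
```

```bash
python3 st.py
```

```text
lat -0.99 nose 83.3 z 118.49 F [-1.91 -5.44 -0.25] M [-1.158  0.363  0.311] t 14.5 op 0.155
```

>>> play_rows(translation=[[0,-0.001,0],[0,-0.001,0],[0,-0.001,0],[0,0,0]], delta_rot=[[0,0,0],[0,0,0],[0,0,0],[0,0,0]], grip=[-1,-1,-1,-1])

```text
clock: 15.0
tool_pos: [0.5197, 0.0853, 0.1185]
eef_rot: [0.997, -0.072, -0.001, 0.002]
contact_force: [-3.0, -6.0, 0.8]
opening: 0.16
finger_force: 25.1
```

>>> play_rows(translation=[[0,-0.001,0],[0,-0.001,0],[0,0,0]], delta_rot=[[0,0,0],[0,0,0],[0,0,0]], grip=[-1,-1,-1])

```text
clock: 15.38
tool_pos: [0.52, 0.0873, 0.1185]
eef_rot: [0.997, -0.072, -0.001, 0.002]
contact_force: [-1.6, -4.8, 0.3]
opening: 0.157
finger_force: 25.1
```

>>> play_rows(translation=[[0,-0.001,0],[0,-0.001,0],[0,0,0]], delta_rot=[[0,0,0],[0,0,0],[0,0,0]], grip=[-1,-1,-1])

```text
clock: 15.75
tool_pos: [0.5202, 0.089, 0.1185]
eef_rot: [0.997, -0.072, -0.001, 0.002]
contact_force: [-2.7, -6.9, 0.9]
opening: 0.153
finger_force: 25.1
```

>>> play_rows(translation=[[0,-0.001,0],[0,-0.001,0],[0,0,0]], delta_rot=[[0,0,0],[0,0,0],[0,0,0]], grip=[-1,-1,-1])

```text
clock: 16.12
tool_pos: [0.5204, 0.091, 0.1185]
eef_rot: [0.997, -0.072, -0.001, 0.002]
contact_force: [-2.7, -6.4, 0.6]
opening: 0.158
finger_force: 25.1
```

```bash
python3 st.py
```

```text
lat -1.2 nose 92.07 z 118.46 F [-1.81 -6.74  0.58] M [-1.184  0.453  0.299] t 16.125 op 0.158
```

>>> play_rows(translation=[[0,-0.001,0],[0,-0.001,0],[0,0,0]], delta_rot=[[0,0,0],[0,0,0],[0,0,0]], grip=[-1,-1,-1])

```text
clock: 16.5
tool_pos: [0.5207, 0.093, 0.1185]
eef_rot: [0.997, -0.072, -0.001, 0.002]
contact_force: [-2.4, -7.2, -0.5]
opening: 0.159
finger_force: 25.1
```

>>> play_rows(translation=[[0,-0.001,0],[0,-0.001,0],[0,0,0]], delta_rot=[[0,0,0],[0,0,0],[0,0,0]], grip=[-1,-1,-1])

```text
clock: 16.88
tool_pos: [0.5209, 0.095, 0.1184]
eef_rot: [0.997, -0.072, -0.002, 0.002]
contact_force: [-3.7, -7.0, 0.9]
opening: 0.153
finger_force: 25.1
```

>>> play_rows(translation=[[0,-0.001,0],[0,-0.001,0],[0,0,0]], delta_rot=[[0,0,0],[0,0,0],[0,0,0]], grip=[-1,-1,-1])

```text
clock: 17.25
tool_pos: [0.5212, 0.097, 0.1184]
eef_rot: [0.997, -0.072, -0.002, 0.002]
contact_force: [-3.5, -6.5, -0.0]
opening: 0.151
finger_force: 25.1
```

>>> play_rows(translation=[[0,-0.001,0],[0,-0.001,0],[0,0,0]], delta_rot=[[0,0,0],[0,0,0],[0,0,0]], grip=[-1,-1,-1])

```text
clock: 17.62
tool_pos: [0.5214, 0.0989, 0.1185]
eef_rot: [0.997, -0.072, -0.002, 0.002]
contact_force: [-3.4, -7.0, 0.6]
opening: 0.159
finger_force: 25.1
```

```bash
python3 st.py
```

```text
lat -1.33 nose 100.07 z 118.46 F [-2.42 -7.41  0.6 ] M [-1.248  0.443  0.192] t 17.625 op 0.159
```

>>> play_rows(translation=[[-0.0005,-0.001,0],[-0.0005,-0.001,0],[0,0,0]], delta_rot=[[0,0,0],[0,0,0],[0,0,0]], grip=[-1,-1,-1])

```text
clock: 18.0
tool_pos: [0.5211, 0.1006, 0.1185]
eef_rot: [0.997, -0.072, -0.001, 0.002]
contact_force: [-2.6, -8.1, 0.5]
opening: 0.155
finger_force: 25.0
```

>>> play_rows(translation=[[0,-0.001,0],[0,-0.001,0],[0,0,0]], delta_rot=[[0,0,0],[0,0,0],[0,0,0]], grip=[-1,-1,-1])

```text
clock: 18.38
tool_pos: [0.5215, 0.103, 0.1185]
eef_rot: [0.997, -0.072, -0.001, 0.002]
contact_force: [-2.3, -6.3, 0.5]
opening: 0.159
finger_force: 25.0
```

>>> play_rows(translation=[[0,-0.001,0],[0,-0.001,0],[0,0,0]], delta_rot=[[0,0,0],[0,0,0],[0,0,0]], grip=[-1,-1,-1])

```text
clock: 18.75
tool_pos: [0.5224, 0.1077, 0.1185]
eef_rot: [0.997, -0.071, -0.0, 0.0]
contact_force: [-1.8, -2.4, -0.3]
opening: 0.157
finger_force: 25.0
```

```bash
python3 st.py
```

```text
lat -1.56 nose 108.92 z 118.51 F [-1.47 -2.66 -0.3 ] M [-0.557  0.335  0.149] t 18.75 op 0.157
```

>>> play_rows(translation=[[0,-0.001,0],[0,-0.001,0],[0,0,0]], delta_rot=[[0,0,0],[0,0,0],[0,0,0]], grip=[-1,-1,-1])

```text
clock: 19.12
tool_pos: [0.5223, 0.1083, 0.1185]
eef_rot: [0.997, -0.072, -0.001, 0.001]
contact_force: [-3.2, -5.9, 0.2]
opening: 0.156
finger_force: 25.0
```

>>> play_rows(translation=[[0,-0.001,0],[0,-0.001,0],[0,0,0]], delta_rot=[[0,0,0],[0,0,0],[0,0,0]], grip=[-1,-1,-1])

```text
clock: 19.5
tool_pos: [0.5222, 0.1087, 0.1185]
eef_rot: [0.997, -0.072, -0.001, 0.002]
contact_force: [-4.5, -9.3, 1.7]
opening: 0.156
finger_force: 25.0
```

>>> play_rows(translation=[[0,-0.001,0],[0,-0.001,0],[0,0,0]], delta_rot=[[0,0,0],[0,0,0],[0,0,0]], grip=[-1,-1,-1])

```text
clock: 19.88
tool_pos: [0.5223, 0.1092, 0.1185]
eef_rot: [0.997, -0.073, -0.002, 0.003]
contact_force: [-3.0, -10.1, 2.4]
opening: 0.157
finger_force: 25.1
```

```bash
python3 st.py
```

```text
lat -1.96 nose 110.35 z 118.48 F [ -1.51 -10.45   2.42] M [-2.19   0.433  0.219] t 19.875 op 0.157
```

>>> play_rows(translation=[[0,-0.001,0],[0,-0.001,0],[0,0,0]], delta_rot=[[0,0,0],[0,0,0],[0,0,0]], grip=[-1,-1,-1])

```text
clock: 20.25
tool_pos: [0.5223, 0.1095, 0.1185]
eef_rot: [0.997, -0.074, -0.002, 0.004]
contact_force: [-4.2, -15.5, 2.9]
opening: 0.158
finger_force: 25.1
```

>>> play_rows(translation=[[0,-0.001,0],[0,-0.001,0],[0,0,0]], delta_rot=[[0,0,0],[0,0,0],[0,0,0]], grip=[-1,-1,-1])

```text
clock: 20.62
tool_pos: [0.5232, 0.1151, 0.1185]
eef_rot: [0.997, -0.072, -0.001, 0.002]
contact_force: [-2.5, -6.8, -0.0]
opening: 0.159
finger_force: 25.0
```

```bash
python3 st.py
```

```text
lat -1.89 nose 116.32 z 118.49 F [-1.5  -7.08 -0.05] M [-1.417  0.43   0.153] t 20.625 op 0.159
```

>>> play_rows(translation=[[0,-0.002,0],[0,-0.002,0],[0,-0.002,0],[0,-0.002,0],[0,-0.002,0],[0,0,0]], delta_rot=[[0,0,0],[0,0,0],[0,0,0],[0,0,0],[0,0,0],[0,0,0]], grip=[-1,-1,-1,-1,-1,-1])

```text
clock: 21.38
tool_pos: [0.5247, 0.1263, 0.1185]
eef_rot: [0.997, -0.072, -0.001, 0.001]
contact_force: [-3.1, -4.5, 0.0]
opening: 0.158
finger_force: 25.0
```

>>> play_rows(translation=[[0,-0.002,0],[0,-0.002,0],[0,-0.002,0],[0,-0.002,0],[0,-0.002,0],[0,0,0]], delta_rot=[[0,0,0],[0,0,0],[0,0,0],[0,0,0],[0,0,0],[0,0,0]], grip=[-1,-1,-1,-1,-1,-1])

```text
clock: 22.12
tool_pos: [0.5261, 0.1361, 0.1184]
eef_rot: [0.997, -0.072, -0.001, 0.001]
contact_force: [-2.1, -4.5, -0.1]
opening: 0.154
finger_force: 25.0
```

>>> play_rows(translation=[[0,-0.001,0],[0,-0.001,0],[0,0,0]], delta_rot=[[0,0,0],[0,0,0],[0,0,0]], grip=[-1,-1,-1])

```text
clock: 22.5
tool_pos: [0.5264, 0.1379, 0.1184]
eef_rot: [0.997, -0.072, -0.001, 0.001]
contact_force: [-3.4, -5.5, 0.8]
opening: 0.162
finger_force: 25.0
```

>>> play_rows(translation=[[0,-0.001,0],[0,-0.001,0],[0,0,0]], delta_rot=[[0,0,0],[0,0,0],[0,0,0]], grip=[-1,-1,-1])

```text
clock: 22.88
tool_pos: [0.5276, 0.1425, 0.1186]
eef_rot: [0.998, -0.071, 0.0, -0.001]
contact_force: [0.7, 0.5, -1.2]
opening: 0.155
finger_force: 25.0
```

```bash
python3 st.py
```

```text
lat -1.34 nose 144.06 z 118.56 F [ 0.61  0.64 -1.23] M [-0.133  0.248  0.155] t 22.875 op 0.155
```

>>> play_rows(translation=[[0,-0.0005,0],[0,0,0],[0,0,0],[0,0,0],[0,0,0]], delta_rot=[[0,0,0],[0,0,0],[0,0,0],[0,0,0],[0,0,0]], grip=[-1,-1,-0.35,-0.35,-0.35])

```text
clock: 23.5
tool_pos: [0.5282, 0.1419, 0.1188]
eef_rot: [0.997, -0.071, 0.001, -0.0]
contact_force: [-1.1, 1.1, 0.6]
opening: 0.324
finger_force: 0.0
```

>>> play_rows(translation=[[0,0,-0.005],[0,0,-0.01],[0,0,-0.015],[0,0,-0.02],[0,0,-0.03],[0,0.01,-0.03],[0,0.02,-0.03],[0,0.04,0],[0,0.04,0],[0,0.04,0],[0,0.04,0],[0,0.04,0],[0,0,0]], delta_rot=[[0,0,0],[0,0,0],[0,0,0],[0,0,0],[0,0,0],[0,0,0],[0,0,0],[0,0,0],[0,0,0],[0,0,0],[0,0,0],[0,0,0],[0,0,0]], grip=[-0.35,-0.35,-0.35,-0.35,-0.35,-0.35,-0.35,-0.35,-0.35,-0.35,-0.35,-0.35,-0.35])

```text
clock: 25.12
tool_pos: [0.4943, -0.0898, 0.2598]
eef_rot: [0.997, -0.075, 0.001, 0.001]
contact_force: [-0.1, -0.3, 0.2]
opening: 0.32
finger_force: 0.0
```

```bash
python3 st.py; python3 - <<'E'
from h import *
S=r.snapshot("scene");T=r.snapshot("top")
a=cv2.resize(S[110:230,320:480],(400,300),interpolation=cv2.INTER_CUBIC);b=cv2.resize(T[135:255,70:230],(400,300),interpolation=cv2.INTER_CUBIC)
cv2.imwrite("pics/e.png",np.vstack([np.hstack([a,b]),np.hstack([cv2.resize(S,(400,300)),cv2.resize(T,(400,300))])]))
E
```

```text
lat -1.47 nose -90.61 z 259.82 F [-0.06 -0.27  0.16] M [ 0.054  0.011 -0.025] t 25.125 op 0.32
```

View pics/e.png

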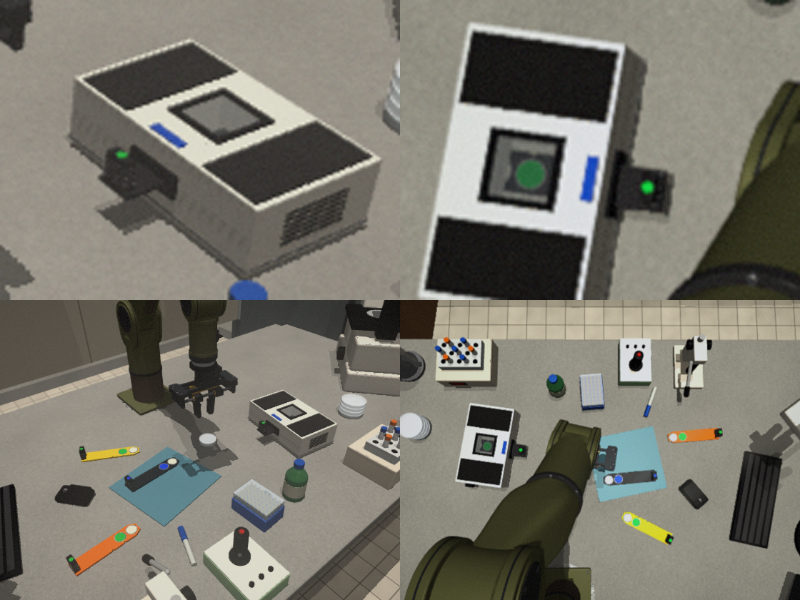

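```bash
python3 - <<'E'
from h import *
T=r.snapshot("top");h=cv2.cvtColor(T,cv2.COLOR_BGR2HSV)
k,l,st,ce=cv2.connectedComponentsWithStats(cv2.inRange(h[195:220,105:180],(45,70,40),(80,255,255)))
a=np.radians(-8.15);X=np.array([np.cos(a),np.sin(a)]);Y=np.array([-np.sin(a),np.cos(a)])
for i in range(1,k):
    if st[i,4]>8:
        c=ce[i]+[105,195]
        for z in(.048,.0825): p=onz("top",*c,z)[:2]-[.5473,.2649]; print(st[i,4],c,z,"base xy mm",p@X*1e3,p@Y*1e3)
E
```

```text
97 [121.83505155 204.20618557] 0.048 base xy mm -1.9008008915536307 5.345273178576751
97 [121.83505155 204.20618557] 0.0825 base xy mm -3.815950107583351 -8.279514991384366
32 [168.5 209.5] 0.048 base xy mm 1.3744335724400805 -116.57032075906424
32 [168.5 209.5] 0.0825 base xy mm -0.6473683899159268 -126.22512355655965
```

```bash
python3 -c "
from plant import r
print(r.finish_job())"
```

```text
the job is handed in; nothing more can be done
None
```

The green slider is in the slot and caught at the second click. I felt both clicks, 36 mm apart, and the green filter sits about 5 mm from the window's centre. I let go of the slider, left the other things alone, and handed the job in at about 25 s.

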